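Check the seal on the back of a clamped bottle with the viewer's mirror

ROBOT

A 6-joint arm with a two-finger parallel gripper is mounted at the origin on a cart in front of the work surface, level with it; the furniture and walls round the work are solid. World frame = base frame: x ahead of the robot, y to its left, z up, the work surface at z = 0. Lengths are in m, angles in rad, forces in N, time in s.
With the tool pointing down it reaches from about 0.3 to 0.775 m from the base axis. Payload 14.6 kg.
Tool frame: the origin (TCP) lies on the centre line of the jaws, within the pads' length; the fingertips stand 19 mm ahead of it and the grasp point (between the pads) is the TCP; y points along the fingers, x is the direction in which the jaws open and shut, and the axes are right-handed (so a half turn about y gives the same grasp; the last joint's range is limited). The gripper opens to 94 mm and grips with 3 to 60 N. Pads are 16 mm wide; open, the fingers measure 119 mm over their backs; the gripper's body (75 mm by 177 mm) begins 78 mm behind the grasp point.
Start: joints at [1.136, 0.3, 1.521, -0, 1.321, -0.067], TCP at [0.198, 0.513, 0.224] pointing down, gripper open.
Joint ranges: [-3.03, 3.03], [-0.79, 2.21], [0.23, 2.52], [-1.04, 4.18], [0, 3.07], [-2.55, 2.55]. Speed limits (rad/s): [2.22, 2.22, 2.57, 3.14, 3.14, 3.14].

INTERFACE

Orientations are given as [roll, pitch, yaw] about the fixed x, y, z axes, in that order (R = Rz(yaw) Ry(pitch) Rx(roll)).
In Python, from station import get_obs, cams, workorder gives the robot as it stands.
- The arm moves only by the shell command python3 -m handwheel 'ROWS' [FORCE]. ROWS is JSON, a list of rows, each an object of numbers: "fingers": the opening, from -1 (shut) to 1 (fully open); "x", "y", "z": the shift along the tool's x, y, z in m; "spin": the turn about the tool's y in degrees. In form: [{"fingers": .., "x": .., "y": .., "z": .., "spin": ..}, ...]. A call has exactly 10 rows; each row is the pose to reach, as a shift and turn from the pose commanded when the call began, along the tool's axes at that moment; what a row does not reach only later rows make up. A row lasts 1/10 s, in which the tool goes at most 50 mm and 8.59 degrees, less where a joint would pass 70% of its speed; a pose out of reach is approached as far as the arm can. A call with a gripper value outside its range is refused whole. The fingers move at their own pace and stop on an object; FORCE is the grip in N (left out, the last holds). Time passes only in rows, so rows that repeat a pose let the fingers close, or fill a call up. It gives the time, the measured TCP pose, the force and the opening at its end, in the units of the state.
- get_obs(): the state, without advancing time (a new reading comes with each control period).
- cams.camera(name): name is "scene" or "top" or "wrist"; returns (picture, depth): 480x640x3 uint8, red, green, blue; 480x640 float32, m along the optical axis (not along the pixel's ray), 0 where there is no reading.
- cams.get_calibration(name): a dict with "fx", "fy", "cx", "cy" (pixels), "view" (4x4, takes a point from world to camera coordinates). Camera axes: x right, y down, z forward; pixel columns grow to the right and rows downward; lengths in m; the calibration is good to about 2 mm. A picture is of the moment at which its call begins: read the wrist's pose just before it. get_calibration takes no time and is no camera call; for the wrist camera it gives the pose at the moment of the call.
- workorder.hand_in(): hands the job in, once; it reports no verdict.
The state is a dict: "time_s": time; "qpos": joint angles; "joint_vel": joint speeds; "tau": joint torques, N m; "ee_pos": TCP position; "eef_rot": TCP orientation; "force": force on the tool from outside, world axes, zero at the start; "moment": the same for the moment, N m; "grip_width": finger opening in m.
Only numpy, scipy, OpenCV 4.12 (cv2) and the standard library are available. Lean on these libraries where they do the work, as an engineer would, in place of code of your own. Each camera call takes 0.05 s, during which the arm holds its last target. There are 200 camera calls.

TASK

The white bottle stands in the holder beside the mirror viewer. Swing the holder's hold-down arm over the bottle's cap until it lies right down in its forked catch, so that the bottle cannot shift; then grip the ribbed tab on top of the mirror and turn the mirror until the viewer's camera, looking into it, sees the round seal on the far side of the bottle in the middle of the mirror. Keep off the glass and leave the bottle and the other things standing where they are; the mirror springs back when let go, so finish still gripping the tab with the mirror held at that angle.

Things in the scene. Friction and masses are not known exactly. Their poses are not given: they have to be found in the camera images.
- viewer: mirror viewer, fixed to the bench: an aluminium rail 317 mm long, 44 mm wide, with a small grey camera (38 mm housing, black lens) on one end and a square swivel mirror on the other. Origin on the bench surface exactly under the mirror's upright turning axis; x runs along the rail from the camera to the mirror (the way the camera looks), z up. The camera's lens front is 178 mm before the mirror axis, both on the rail's centre line; camera top 75 mm above the bench.
- lens (a point): centre of the front of the camera's lens, 55 mm above the bench; axes as the viewer's, so it looks along +x straight at the mirror's axis
- mirror (a joint): turn of the mirror about its upright axis, rad: 0 = sprung back against its stop, where the glass normal (out of the glass) points 0.4 rad clockwise, seen from above, from the direction mirror-to-camera; grows anticlockwise seen from above, up to 1.35. A return spring of about 0.015 N m at 0, growing 0.05 N m per rad, turns it back as soon as it is let go.
- glass: the mirror's square glass, 56 x 56 mm, centre 64.5 mm above the bench, in a 64 x 64 mm dark frame 8 mm deep; its front face lies on the turning axis; x axis = out of the glass
- tab: black ribbed grip tab on top of the mirror frame, on the turning axis, 10 mm thick along its x axis (the glass normal), 34 mm wide along y (parallel to the glass), 30 mm tall, from 101.5 to 131.5 mm above the bench (frame top at 96.5). Origin on the turning axis at bench height.
- mirror_grip (a point): centre of the grip tab, 116.5 mm above the bench, on the turning axis; x axis = out of the glass, y along the tab's width, z up
- sight_line (a point): where the camera looks by way of the mirror: origin on the glass on the turning axis, 55 mm above the bench; x axis = the camera's centre line of sight after reflection (it turns twice as far as the mirror), z up
- holder: bottle holder, fixed to the bench: aluminium base 85 x 130 x 8 mm with a low black ring (67 mm outside, 12 mm high) in which the bottle stands, a hinge post at y = -46 mm and a post with a forked catch at y = +42 mm. Origin on the bench under the ring's centre; x points roughly away from the robot, z up.
- hold_down (a joint): hinged steel hold-down arm of the holder, rad: 0 = level over the cap, down in the forked catch (a rubber pad 1.5 mm above the cap); grows as it swings up, about 1.57 upright, then back over the hinge side, up to 2.15. Its hinge is stiff: it stays where it is left when well up, and sinks by itself below about 0.6.
- hold_down_hinge (a point): middle of the arm's hinge pin, 127.5 mm above the bench; axes as the holder's; the arm turns about this x axis, its tip going from +y (closed) through up to -y (open)
- hold_down_knob (a point): centre of the black ball knob (20 mm across) at the tip of the arm, 116 mm from the hinge pin; y axis points along the arm from hinge to knob, x along the hinge pin. Arm 10 mm wide; the knob overhangs the catch post by 28 mm.
- bottle: loose white opaque bottle, 56 mm across, 108 mm tall with its grey cap (39 mm across), 0.14 kg, standing in the holder's ring on the base plate, 8 mm above the bench. Origin at the centre of its underside, z up, +x to its seal.
- seal (a point): centre of the round seal (18 mm, a black ring and dot on white) on the bottle's wall, 55 mm above the bench, 28.8 mm from the bottle's axis, on the side turned from the robot towards the mirror
- spare_bottle_a: bystander: clear empty sample bottle, 56 mm across, 112 mm tall; origin at its underside
- spare_bottle_b: bystander: a second such bottle
- crucible: bystander: white crucible, 43 mm across, 32 mm tall
- stopper_big: bystander: stopper, 22 mm across, 24 mm tall
- stopper_small: bystander: stopper, 17 mm across, 24 mm tall
- loose_cap: bystander: white screw cap, 36 mm across, 16 mm tall
Not all that is in view belongs to the job. What is shaped like the bottle but green or red is not meant.

How it is judged:
By the outcome, as a careful person would: the job done as asked, in the order asked, and still so for the second after the job is handed in, while the arm keeps its last pose, push and grip.
It also fails if it takes over 51 s, if anything falls off the work surface, if the arm or the gripper's body presses on something with over 40 N, if the wrist force passes 120 N, or if a joint passes its speed limit or range.

## Working session

There is one attempt and no reset: what is moved stays moved. The work goes in short steps, Python scripts to look and compute and a shell command to move; the robot and the scene stay as the last step left them, time stands still between calls to the robot, and variables do not carry over. Pictures are saved under pics/ and viewed, about 8 in all and at most 12, crops included, and the job is handed in when it is done.

```bash
ls; mkdir -p pics; python3 - <<'E'
from station import get_obs,cams
import cv2,numpy as np
print(get_obs())
for n in("scene","top"):
    p,d=cams.camera(n); cv2.imwrite(f"pics/{n}0.png",p[:,:,::-1]); np.save(f"pics/{n}0.npy",d); c=cams.get_calibration(n); print(n,c)
E
```

```text
pics
{'time_s': 0.0, 'qpos': array([ 1.13637063e+00,  3.00472420e-01,  1.52157695e+00,  6.13153536e-06,
        1.32067042e+00, -6.66010030e-02]), 'joint_vel': array([ 0.00070632, -0.00142218,  0.00021556, -0.00107912, -0.0002377 ,
       -0.00041326]), 'tau': array([ 1.19533186e-03, -5.31805408e+01, -3.52741063e+01,  7.09229009e-02,
        2.42983690e-02, -1.23315979e-05]), 'ee_pos': array([0.19767655, 0.51299984, 0.22388733]), 'eef_rot': array([-1.57071539e+00,  1.12423834e-03,  1.20297016e+00]), 'force': array([ 0.88710303, -0.40387988, -0.95129015]), 'moment': array([ 0.01693336, -0.01431204,  0.02373926]), 'grip_width': 0.09418380764419029}
scene {'fx': 436.97456818972773, 'fy': 436.97456818972773, 'cx': 314.238968856404, 'cy': 239.06167160199448, 'view': array([[ 0.49614614, -0.86823721, -0.00177825, -0.24132493],
       [-0.63476523, -0.36133184, -0.68301713,  0.43805048],
       [ 0.59237835,  0.34000508, -0.73040019,  0.67012885],
       [ 0.        ,  0.        ,  0.        ,  1.        ]])}
top {'fx': 461.11469061788733, 'fy': 461.11469061788733, 'cx': 319.60606374482416, 'cy': 241.28671518276263, 'view': array([[ 0.05823649, -0.99829875,  0.00284982, -0.0162873 ],
       [-0.97451823, -0.05746819, -0.21682167,  0.57186898],
       [ 0.21661657,  0.00984973, -0.97620707,  1.11912829],
       [ 0.        ,  0.        ,  0.        ,  1.        ]])}
```

View pics/scene0.png

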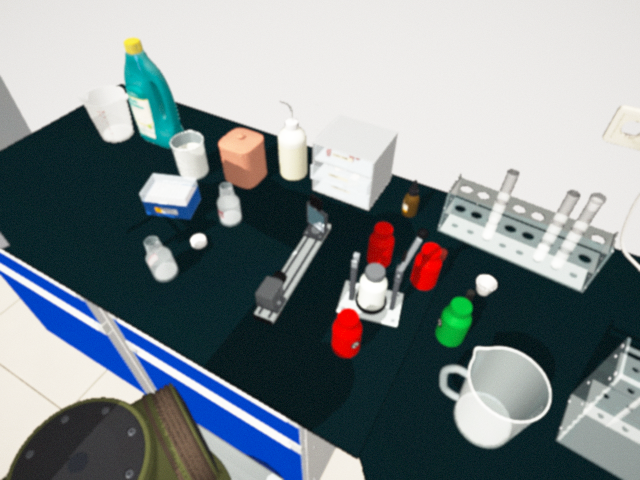

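View pics/top0.png

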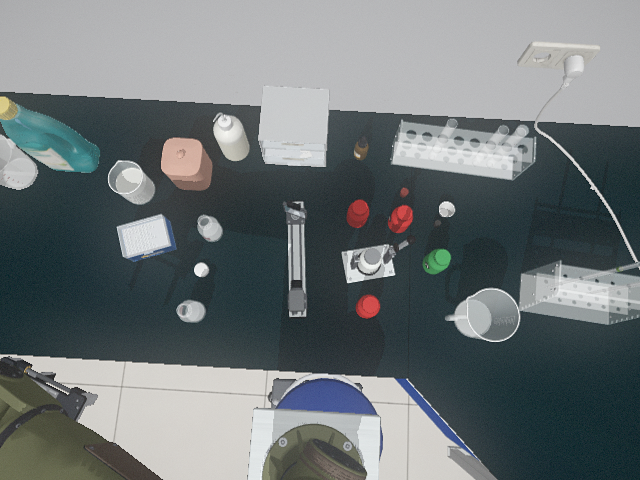

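The scene view shows the white bottle at (373,285), with the rail from (265,310) to (325,225). The top view shows the bottle at (370,260), the camera at (296,297), the mirror at (294,212) and the hold-down knob at about (405,243). The candidates are white at (370,260), red at (358,214), (401,219) and (368,306), and green at (437,262). Only the white one stands in the holder. I'll confirm that in an enlarged crop.

```bash
cat > h.py <<'E'
import numpy as np,cv2
from station import get_obs,cams
def ray(c,u,v):
    V=np.array(c["view"]);R,t=V[:3,:3],V[:3,3]
    return -R.T@t, R.T@np.array([(u-c["cx"])/c["fx"],(v-c["cy"])/c["fy"],1.])
def onz(c,u,v,z):
    o,d=ray(c,u,v); return o+d*(z-o[2])/d[2]
def cloud(c,d):
    v,u=np.mgrid[:480,:640]; V=np.array(c["view"]);R,t=V[:3,:3],V[:3,3]
    p=np.stack([(u-c["cx"])/c["fx"]*d,(v-c["cy"])/c["fy"]*d,d],-1)
    return (p-t)@R
def proj(c,p):
    q=np.array(c["view"])[:3]@np.r_[p,1]; return c["fx"]*q[0]/q[2]+c["cx"],c["fy"]*q[1]/q[2]+c["cy"]
def tri(obs):
    A=0;b=0
    for c,u,v in obs:
        o,d=ray(c,u,v);d=d/np.linalg.norm(d);M=np.eye(3)-np.outer(d,d);A=A+M;b=b+M@o
    return np.linalg.solve(A,b)
E
python3 - <<'E'
from h import *
t=cv2.imread("pics/top0.png");s=cv2.imread("pics/scene0.png")
a=cv2.resize(t[190:325,270:450],(800,600),interpolation=cv2.INTER_CUBIC)
cv2.imwrite("pics/tc.png",a)
a=cv2.resize(s[185:365,240:480],(800,600),interpolation=cv2.INTER_CUBIC)
cv2.imwrite("pics/sc.png",a)
c=cams.get_calibration("top");P=cloud(c,np.load("pics/top0.npy"))
for n,(u,v) in dict(cap=(372,256),cam=(296,297),mir=(294,212),rail=(296,255),knob=(405,243),red1=(358,208),red2=(402,212),red3=(368,300),green=(437,256)).items(): print(n,P[v,u].round(3))
E
```

```text
cap [ 0.531 -0.112  0.117]
cam [0.425 0.067 0.073]
mir [0.647 0.089 0.058]
rail [0.541 0.078 0.016]
knob [0.316 0.006 1.217]
red1 [ 0.652 -0.074  0.109]
red2 [ 0.648 -0.184  0.111]
red3 [ 0.425 -0.107  0.108]
green [ 0.541 -0.272  0.11 ]
```

View pics/tc.png

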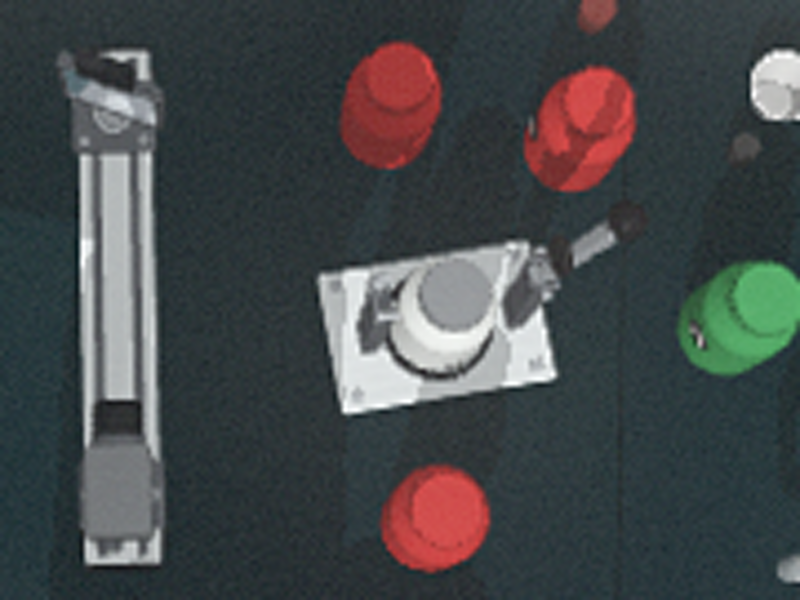

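View pics/sc.png

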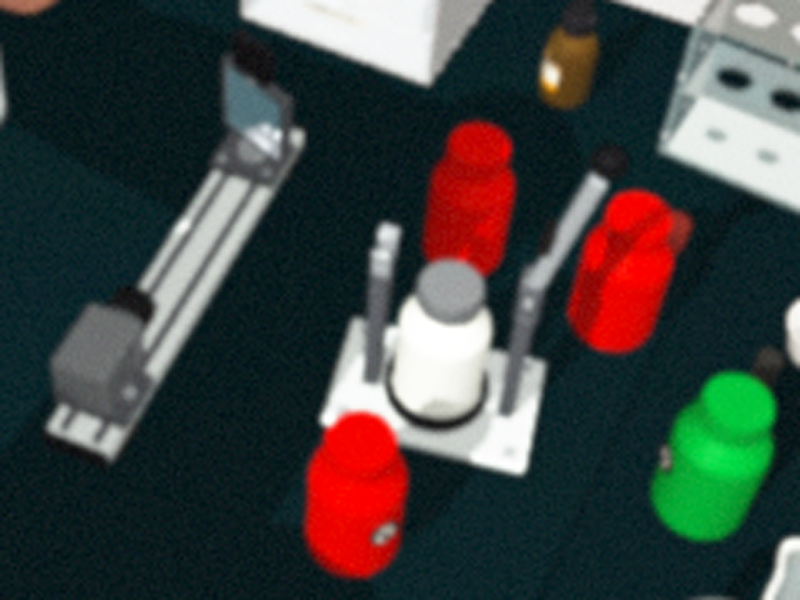

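The crops confirm that only the white bottle stands in the holder. In the top crop the plate corners are at (319,274), (527,241), (555,380) and (343,414), the cap at (457,292) and the knob at (628,219). In the scene crop the knob is at (608,162). The arm leans up and over the hinge side.

```bash
python3 - <<'E'
from h import *
T=cams.get_calibration("top");S=cams.get_calibration("scene")
tc=lambda u,v:((u+.5)/4.4444-.5+270,(v+.5)/4.4444-.5+190)
sc=lambda u,v:((u+.5)/3.3333-.5+240,(v+.5)/3.3333-.5+185)
C=np.array([onz(T,*tc(*p),.008) for p in[(319,274),(527,241),(555,380),(343,414)]])
print("plate top",C.round(4).tolist(),np.linalg.norm(C-np.roll(C,-1,0),axis=1).round(3))
C2=np.array([onz(S,*sc(*p),.008) for p in[(351,320),(547,362),(524,473),(320,420)]])
print("plate scn",C2.round(4).tolist(),np.linalg.norm(C2-np.roll(C2,-1,0),axis=1).round(3))
for X in(C,C2):
    y=X[0]-X[1]+X[3]-X[2]; print("yaw",np.arctan2(y[1],y[0])-np.pi/2,X.mean(0))
print("knob",tri([(T,*tc(628,219)),(S,*sc(608,162))]))
print("cap top",onz(T,*tc(457,290),.116),onz(S,*sc(452,283),.116))
R=[onz(T,*tc(*p),.016) for p in[(85,565),(161,562),(148,50)]]
print("rail",R)
print("camtop",[onz(T,*tc(*p),.075)[:2].round(4).tolist() for p in[(93,436),(152,436),(82,535),(157,540)]])
print("rail scn",[onz(S,*sc(*p),.016)[:2].round(4).tolist() for p in[(46,428),(112,460),(303,130)]])
D=np.load("pics/top0.npy");P=cloud(T,D)
for z0,z1,n in((.112,.122,"cap"),(.07,.08,"cam"),(.1,.135,"tab"),(.13,.3,"knob"),(.005,.03,"rail")):
    m=(P[...,2]>z0)&(P[...,2]<z1)&(P[...,0]>.35)&(P[...,0]<.75)
    lim={"cap":(-.16,-.07),"cam":(.02,.12),"tab":(.02,.13),"knob":(-.25,-.13),"rail":(.02,.14)}[n]
    m&=(P[...,1]>lim[0])&(P[...,1]<lim[1]);q=P[m]; print(n,len(q),q.mean(0).round(4) if len(q) else "",np.ptp(q,axis=0).round(3) if len(q) else "")
    if n=="rail":
        r=cv2.minAreaRect(q[:,:2].astype(np.float32)); print(r)
Ds=cams.camera("scene")[1] if 0 else np.load("pics/scene0.npy")
Q=cloud(S,Ds)
for z0,z1,n,b in((.1,.135,"tab",(.6,.75,.02,.14)),(.135,.3,"arm",(.45,.68,-.3,-.12)),(.112,.122,"cap",(.45,.6,-.16,-.07))):
    m=(Q[...,2]>z0)&(Q[...,2]<z1)&(Q[...,0]>b[0])&(Q[...,0]<b[1])&(Q[...,1]>b[2])&(Q[...,1]<b[3]);q=Q[m];print("S",n,len(q),q.mean(0).round(4) if len(q) else "",np.ptp(q,axis=0).round(3) if len(q) else "")
E
```

```text
plate top [[0.5602, -0.0419, 0.008], [0.5878, -0.1663, 0.008], [0.5042, -0.1851, 0.008], [0.4765, -0.0602, 0.008]] [0.127 0.086 0.128 0.086]
plate scn [[0.5568, -0.0392, 0.008], [0.5895, -0.1668, 0.008], [0.5037, -0.186, 0.008], [0.4757, -0.0584, 0.008]] [0.132 0.088 0.131 0.083]
yaw 0.21843452163821553 [ 0.53218598 -0.11338158  0.008     ]
yaw 0.23373567890345925 [ 0.53141041 -0.11260695  0.008     ]
knob [ 0.54853463 -0.18105849  0.24226925]
cap top [ 0.53385199 -0.11343187  0.116     ] [ 0.5340438  -0.11190774  0.116     ]
rail [array([0.37901141, 0.08540034, 0.016     ]), array([0.3832945 , 0.04159124, 0.016     ]), array([0.69197512, 0.06957522, 0.016     ])]
camtop [[0.4471, 0.0822], [0.4491, 0.0493], [0.3921, 0.0843], [0.3918, 0.0428]]
rail scn [[0.3805, 0.0858], [0.3815, 0.0369], [0.6931, 0.0711]]
cap 222 [ 0.5329 -0.1113  0.1164] [0.274 0.083 0.01 ]
cam 373 [0.4378 0.0686 0.075 ] [0.265 0.069 0.01 ]
tab 91 [0.6441 0.087  0.1245] [0.02  0.057 0.033]
knob 212 [ 0.5436 -0.1678  0.1969] [0.029 0.04  0.124]
rail 1486 [0.5437 0.0778 0.0166] [0.395 0.12  0.025]
((0.5497900247573853, 0.07986557483673096), (0.3953229486942291, 0.11961610615253448), 0.027088303118944168)
S tab 157 [0.6435 0.0854 0.1197] [0.021 0.033 0.032]
S arm 383 [ 0.5426 -0.1717  0.2001] [0.023 0.039 0.116]
S cap 275 [ 0.5303 -0.1117  0.1153] [0.04  0.088 0.009]
```

Both views agree:

| Feature | Position |
|---|---|
| Holder | (0.533, -0.113), yaw ≈ 0.22 |
| Knob | (0.5485, -0.181, 0.242), which is 117 mm from the hinge as expected, so the joint is ≈ 1.78 |
| Mirror axis | ≈ (0.644, 0.087) |
| Rail yaw | ≈ 0.097 |

Next I'll move above the knob.

```bash
python3 -m handwheel '[{"fingers":1,"x":-0.012,"y":-0.01,"z":-0.013,"spin":4},{"fingers":1,"x":-0.04,"y":-0.03,"z":-0.042,"spin":12},{"fingers":1,"x":-0.073,"y":-0.05,"z":-0.079,"spin":20},{"fingers":1,"x":-0.106,"y":-0.07,"z":-0.116,"spin":28},{"fingers":1,"x":-0.139,"y":-0.09,"z":-0.153,"spin":36},{"fingers":1,"x":-0.172,"y":-0.1,"z":-0.19,"spin":44},{"fingers":1,"x":-0.205,"y":-0.1,"z":-0.227,"spin":50},{"fingers":1,"x":-0.238,"y":-0.1,"z":-0.264,"spin":54},{"fingers":1,"x":-0.271,"y":-0.1,"z":-0.301,"spin":56},{"fingers":1,"x":-0.304,"y":-0.1,"z":-0.338,"spin":56}]' 10
```

```text
time_s: 1.1
ee_pos: [0.4001, 0.1139, 0.3245]
eef_rot: [-1.571, -0.0, 0.224]
force: [1.1, -0.1, -0.1]
grip_width: 0.094
```

```bash
python3 -m handwheel '[{"fingers":0.2,"x":0.01,"y":0,"z":-0.04,"spin":0},{"fingers":0.2,"x":0.02,"y":0,"z":-0.085,"spin":0},{"fingers":0.2,"x":0.03,"y":0,"z":-0.13,"spin":0},{"fingers":0.2,"x":0.04,"y":0,"z":-0.175,"spin":0},{"fingers":0.2,"x":0.05,"y":0,"z":-0.22,"spin":0},{"fingers":0.2,"x":0.06,"y":0,"z":-0.25,"spin":0},{"fingers":0.2,"x":0.068,"y":0,"z":-0.275,"spin":0},{"fingers":0.2,"x":0.071,"y":0,"z":-0.29,"spin":0},{"fingers":0.2,"x":0.071,"y":0,"z":-0.295,"spin":0},{"fingers":0.2,"x":0.071,"y":0,"z":-0.295,"spin":0}]' 10
python3 - <<'E'
from h import *
print(get_obs()["ee_pos"]);c=cams.get_calibration("wrist");p,d=cams.camera("wrist");cv2.imwrite("pics/w1.png",p[:,:,::-1])
o,r=ray(c,c["cx"],c["cy"]);print(o,r);print(proj(c,[.5485,-.181,.242]))
Q=cloud(c,d);m=(Q[...,2]>.15)&(Q[...,2]<.27)&(abs(Q[...,0]-.545)<.03)&(abs(Q[...,1]+.175)<.05)
q=Q[m];print(len(q));
for z in np.arange(.15,.27,.02):
    s=q[(q[:,2]>=z)&(q[:,2]<z+.02)]; 
    if len(s): print(round(z,2),len(s),s.mean(0).round(4),np.ptp(s,axis=0).round(3))
E
```

```text
time_s: 2.1
ee_pos: [0.5348, -0.1556, 0.3243]
eef_rot: [-1.571, 0.0, 0.225]
force: [0.2, 0.4, 0.2]
grip_width: 0.0563
[ 0.53476909 -0.15555836  0.32429169]
[ 0.51623907 -0.07334622  0.48448732] [ 0.06294365 -0.27824216 -0.95844634]
(np.float64(333.596805572127), np.float64(294.0053256333641))
1295
0.15 62 [ 0.5436 -0.1568  0.1625] [0.017 0.016 0.02 ]
0.17 317 [ 0.5444 -0.1598  0.1802] [0.022 0.012 0.02 ]
0.19 143 [ 0.5462 -0.1677  0.2003] [0.01  0.006 0.02 ]
0.21 203 [ 0.5472 -0.1722  0.2212] [0.01  0.009 0.02 ]
0.23 483 [ 0.5484 -0.1778  0.2464] [0.019 0.019 0.02 ]
0.25 87 [ 0.5492 -0.1807  0.2506] [0.01  0.011 0.002]
```

View pics/w1.png

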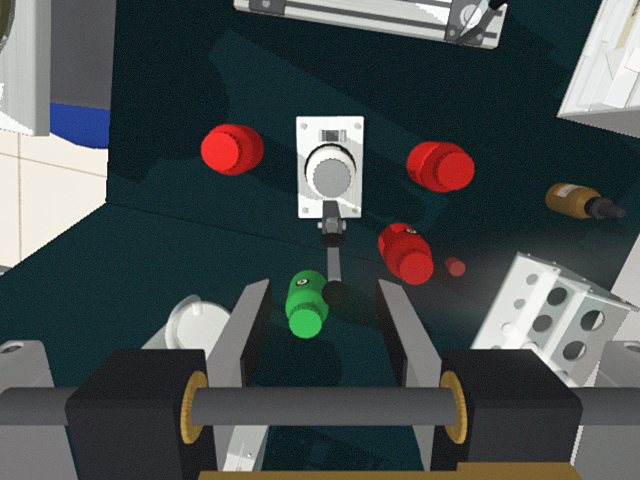

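The wrist view has the knob at (335,293), and the prediction was (334,294), so the position holds. I'll descend and grip the knob.

```bash
python3 -m handwheel '[{"fingers":0.2,"x":0.008,"y":0.005,"z":-0.02,"spin":0},{"fingers":0.2,"x":0.008,"y":0.025,"z":-0.027,"spin":0},{"fingers":0.2,"x":0.008,"y":0.055,"z":-0.027,"spin":0},{"fingers":0.2,"x":0.008,"y":0.076,"z":-0.027,"spin":0},{"fingers":0.2,"x":0.008,"y":0.082,"z":-0.027,"spin":0},{"fingers":-1,"x":0.008,"y":0.082,"z":-0.027,"spin":0},{"fingers":-1,"x":0.008,"y":0.082,"z":-0.027,"spin":0},{"fingers":-1,"x":0.008,"y":0.082,"z":-0.027,"spin":0},{"fingers":-1,"x":0.008,"y":0.082,"z":-0.027,"spin":0},{"fingers":-1,"x":0.008,"y":0.082,"z":-0.027,"spin":0}]' 10
```

```text
time_s: 3.15
ee_pos: [0.5489, -0.1803, 0.2429]
eef_rot: [-1.571, -0.001, 0.226]
force: [0.0, 0.4, 0.3]
grip_width: 0.0198
```

```bash
python3 -m handwheel '[{"fingers":-1,"x":0,"y":-0.0015,"z":0.009,"spin":0},{"fingers":-1,"x":0,"y":-0.0025,"z":0.020,"spin":0},{"fingers":-1,"x":0,"y":-0.002,"z":0.034,"spin":0},{"fingers":-1,"x":0,"y":0,"z":0.048,"spin":0},{"fingers":-1,"x":0,"y":0.004,"z":0.0615,"spin":0},{"fingers":-1,"x":0,"y":0.009,"z":0.074,"spin":0},{"fingers":-1,"x":0,"y":0.016,"z":0.0865,"spin":0},{"fingers":-1,"x":0,"y":0.024,"z":0.0975,"spin":0},{"fingers":-1,"x":0,"y":0.032,"z":0.106,"spin":0},{"fingers":-1,"x":0,"y":0.039,"z":0.1125,"spin":0}]' 10
```

```text
time_s: 4.15
ee_pos: [0.5233, -0.0698, 0.2024]
eef_rot: [-1.57, 0.001, 0.226]
force: [-2.3, 0.0, -0.4]
grip_width: 0.0188
```

```bash
python3 -m handwheel '[{"fingers":-1,"x":0,"y":0.011,"z":0.0085,"spin":0},{"fingers":-1,"x":0,"y":0.023,"z":0.015,"spin":0},{"fingers":-1,"x":0,"y":0.036,"z":0.0205,"spin":0},{"fingers":-1,"x":0,"y":0.0495,"z":0.0245,"spin":0},{"fingers":-1,"x":0,"y":0.063,"z":0.0265,"spin":0},{"fingers":-1,"x":0,"y":0.071,"z":0.027,"spin":0},{"fingers":-1,"x":0,"y":0.075,"z":0.027,"spin":0},{"fingers":-1,"x":0,"y":0.077,"z":0.027,"spin":0},{"fingers":-1,"x":0,"y":0.077,"z":0.027,"spin":0},{"fingers":-1,"x":0,"y":0.077,"z":0.027,"spin":0}]' 10
```

```text
time_s: 5.15
ee_pos: [0.5175, -0.0443, 0.1269]
eef_rot: [-1.571, 0.0, 0.225]
force: [-6.4, 2.0, 4.2]
grip_width: 0.0191
```

The knob is down at z = 0.127 with a light upward reaction, so the arm is seated. I'll release it and rise.

```bash
python3 -m handwheel '[{"fingers":-0.1,"x":0,"y":0,"z":0,"spin":0},{"fingers":-0.1,"x":0,"y":0,"z":0,"spin":0},{"fingers":-0.1,"x":0,"y":0,"z":0,"spin":0},{"fingers":-0.1,"x":0,"y":-0.01,"z":0,"spin":0},{"fingers":-0.1,"x":0,"y":-0.04,"z":0,"spin":0},{"fingers":-0.1,"x":0,"y":-0.08,"z":0.01,"spin":0},{"fingers":-0.1,"x":0.02,"y":-0.11,"z":0.035,"spin":0},{"fingers":-0.1,"x":0.045,"y":-0.13,"z":0.05,"spin":0},{"fingers":-0.1,"x":0.05,"y":-0.13,"z":0.06,"spin":0},{"fingers":-0.1,"x":0.05,"y":-0.13,"z":0.06,"spin":0}]' 10
python3 - <<'E'
from h import *
print(get_obs()["ee_pos"]);c=cams.get_calibration("wrist");p,d=cams.camera("wrist");cv2.imwrite("pics/w2.png",p[:,:,::-1])
c2=cams.get_calibration("scene");p2,d2=cams.camera("scene");cv2.imwrite("pics/s2.png",p2[:,:,::-1])
np.savez("pics/w2.npz",d=d,d2=d2,V=c["view"])
for C,D in((c,d),(c2,d2)):
    Q=cloud(C,D);H=(Q[...,:2]-[.5335,-.1125]);e=np.array([np.cos(.22),np.sin(.22)])
    hx=H@e;hy=H@[-e[1],e[0]];z=Q[...,2]
    for y0,y1 in((-.03,-.01),(-.01,.01),(.01,.03),(.03,.05),(.06,.08)):
        m=(abs(hx)<.012)&(hy>y0)&(hy<y1)&(z>.1)&(z<.2)
        print(y0,m.sum(),np.percentile(z[m],[50,90]).round(4) if m.sum() else "",hx[m].mean().round(4) if m.sum() else"")
im=np.hstack([cv2.resize(p,(400,300)),cv2.resize(p2[205:340,310:490],(400,300))]);cv2.imwrite("pics/c2.png",np.vstack([im])[:,:,::-1])
E
```

```text
time_s: 6.15
ee_pos: [0.5528, 0.0263, 0.2561]
eef_rot: [-1.571, 0.0, 0.227]
force: [0.3, -0.7, 0.0]
grip_width: 0.0422
[0.55278991 0.02627611 0.25611882]
-0.03 51 [0.1163 0.1315] 0.0068
-0.01 267 [0.1233 0.1327] 0.0063
0.01 124 [0.1158 0.1279] 0.0077
0.03 29 [0.1415 0.1429] 0.0106
0.06 0  
-0.03 100 [0.1266 0.1325] -0.0035
-0.01 121 [0.1246 0.1323] -0.0056
0.01 95 [0.1275 0.1321] -0.0038
0.03 147 [0.1302 0.1395] -0.0038
0.06 76 [0.1321 0.1365] -0.005
```

View pics/c2.png

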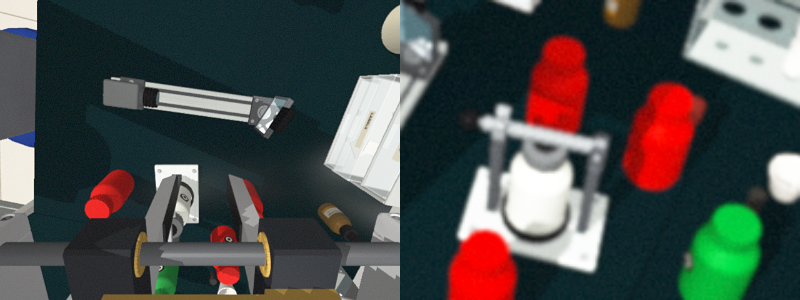

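The right half shows the arm level from the hinge post into the fork, and depth puts its top at a constant z ≈ 0.132, so it is seated. Next I'll look for the seal and the mirror in this wrist picture.

```bash
python3 - <<'E'
import cv2,numpy as np
p=cv2.imread("pics/w2.png")
a=cv2.resize(p[290:390,240:373],(400,300),interpolation=cv2.INTER_CUBIC);b=cv2.resize(p[135:235,390:523],(400,300),interpolation=cv2.INTER_CUBIC)
cv2.imwrite("pics/c3.png",cv2.resize(np.hstack([a,b]),(800,300)))
E
```

```text
(no output)
```

View pics/c3.png

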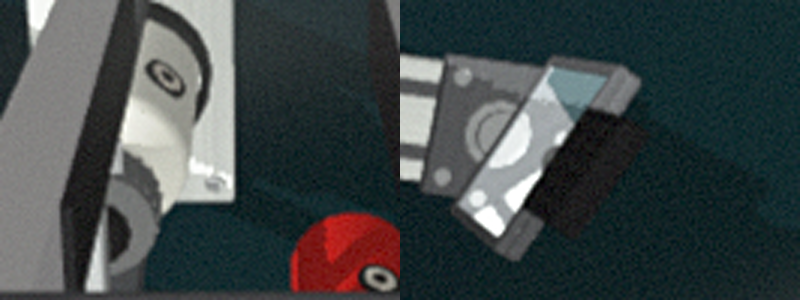

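The seal is clear at crop (167,78), which is full-frame (295,316). The tab's back-top edge runs from (250,130) to (190,240) and its front-bottom edge from (185,108) to (130,205), in right-crop pixels.

```bash
python3 - <<'E'
from h import *
z=np.load("pics/w2.npz");c=cams.get_calibration("wrist");c["view"]=z["V"];d=z["d"]
a=lambda u,v:((u+.5)/3.0075-.5+240,(v+.5)/3-.5+290)
b=lambda u,v:((u+.5)/3.0075-.5+390,(v+.5)/3-.5+135)
s=onz(c,*a(167,78),.055);Q=cloud(c,d);print("seal",s,Q[316,295],np.linalg.norm(s[:2]-[.5335,-.1125]))
B=[onz(c,*b(*p),.1315) for p in((250,130),(190,240))];F=[onz(c,*b(*p),.1015) for p in((185,108),(130,205))]
for E in(B,F): e=E[0]-E[1];print(np.round(E,4).tolist(),np.linalg.norm(e),np.arctan2(e[1],e[0])%np.pi,np.mean(E,0))
m=(Q[...,2]>.126)&(Q[...,2]<.137)&(np.hypot(Q[...,0]-.644,Q[...,1]-.087)<.04);q=Q[m];print(len(q),q.mean(0));print(cv2.minAreaRect(q[:,:2].astype(np.float32)))
for A in([.644,.087],(np.mean(B,0)+np.mean(F,0))[:2]/2):
  for rail in(.09,.097,.105):
    A=np.array(A);v=s[:2]-A;bs=np.arctan2(v[1],v[0])%(2*np.pi);camd=np.pi+rail;n=(bs+camd)/2
    print(A,rail,"normal",n,"jaw yaw",n-np.pi,"joint",n-camd+.4,"rest yaw",rail-.4)
E
```

```text
seal [ 0.54671868 -0.08737424  0.055     ] [ 0.54648469 -0.08615833  0.05807711] 0.028390790595507816
[[0.6558, 0.1037, 0.1315], [0.6501, 0.0721, 0.1315]] 0.032070203701044686 1.3918146847536923 [0.65298047 0.08789224 0.1315    ]
[[0.6483, 0.1049, 0.1015], [0.6416, 0.0743, 0.1015]] 0.031279514285139864 1.3567075921988538 [0.6449675 0.0896261 0.1015   ]
584 [0.64655228 0.08861021 0.13084621]
((0.6471770405769348, 0.08819770812988281), (0.03377550467848778, 0.010552276857197285), 72.17469024658203)
[0.644 0.087] 0.09 normal 3.717551219971381 jaw yaw 0.5759585663815878 joint 0.885958566381588 rest yaw -0.31000000000000005
[0.644 0.087] 0.097 normal 3.7210512199713808 jaw yaw 0.5794585663815877 joint 0.8824585663815877 rest yaw -0.30300000000000005
[0.644 0.087] 0.105 normal 3.7250512199713812 jaw yaw 0.5834585663815881 joint 0.8784585663815881 rest yaw -0.29500000000000004
[0.64897399 0.08875917] 0.09 normal 3.708990950734133 jaw yaw 0.5673982971443401 joint 0.8773982971443403 rest yaw -0.31000000000000005
[0.64897399 0.08875917] 0.097 normal 3.712490950734133 jaw yaw 0.5708982971443399 joint 0.87389829714434 rest yaw -0.30300000000000005
[0.64897399 0.08875917] 0.105 normal 3.7164909507341335 jaw yaw 0.5748982971443404 joint 0.8698982971443404 rest yaw -0.29500000000000004
```

The tab top fits a 33.8 × 10.6 mm rectangle (34 × 10 given) at (0.647, 0.088) with yaw -0.311, which matches the rest angle. The seal is at (0.5467, -0.0874), 28.4 mm from the bottle axis. The jaw yaw to finish at is ≈ 0.572. First I'll check clearance to the white box.

```bash
python3 - <<'E'
from h import *
T=cams.get_calibration("top");P=cloud(T,np.load("pics/top0.npy"))
for zl in(.1,.18):
    m=(P[...,2]>zl)&(P[...,2]<.6)&(P[...,0]>.67)&(P[...,0]<.95)&(abs(P[...,1]-.08)<.15);q=P[m];print(zl,len(q),np.percentile(q,[0,2,50,100],axis=0).round(3) if len(q) else"")
E
python3 -m handwheel '[{"fingers":-0.1,"x":0.01,"y":0.0,"z":0.004,"spin":4},{"fingers":-0.1,"x":0.03,"y":0.005,"z":0.012,"spin":10},{"fingers":-0.1,"x":0.055,"y":0.02,"z":0.02,"spin":17},{"fingers":-0.1,"x":0.08,"y":0.035,"z":0.03,"spin":24},{"fingers":-0.1,"x":0.097,"y":0.05,"z":0.036,"spin":29},{"fingers":-0.1,"x":0.1055,"y":0.06,"z":0.039,"spin":30.6},{"fingers":-0.1,"x":0.1055,"y":0.07,"z":0.039,"spin":30.6},{"fingers":-0.1,"x":0.1055,"y":0.075,"z":0.039,"spin":30.6},{"fingers":-0.1,"x":0.1055,"y":0.075,"z":0.039,"spin":30.6},{"fingers":-0.1,"x":0.1055,"y":0.075,"z":0.039,"spin":30.6}]' 10
python3 - <<'E'
from h import *
o=get_obs();print(o["qpos"].round(3));c=cams.get_calibration("wrist");p,d=cams.camera("wrist");cv2.imwrite("pics/w4.png",p[:,:,::-1])
Q=cloud(c,d);m=(Q[...,2]>.126)&(Q[...,2]<.137)&(np.hypot(Q[...,0]-.647,Q[...,1]-.088)<.03);q=Q[m];print(len(q));print(cv2.minAreaRect(q[:,:2].astype(np.float32)) if len(q) else "")
E
```

```text
0.1 4287 [[ 0.67  -0.069  0.1  ]
 [ 0.797  0.018  0.109]
 [ 0.86   0.1    0.157]
 [ 0.95   0.185  0.164]]
0.18 0 
time_s: 7.25
ee_pos: [0.6469, 0.0865, 0.1822]
eef_rot: [-1.571, -0.001, -0.308]
force: [1.0, -0.0, 0.2]
grip_width: 0.0423
[ 0.077  0.563  1.248 -0.     1.33   0.385]
824
((0.6476758718490601, 0.08853370696306229), (0.03409251943230629, 0.010406783781945705), 72.6631851196289)
```

```bash
python3 -m handwheel '[{"fingers":-0.1,"x":0,"y":0.01,"z":0.002,"spin":0},{"fingers":-0.1,"x":0,"y":0.03,"z":0.002,"spin":0},{"fingers":-0.1,"x":0,"y":0.05,"z":0.002,"spin":0},{"fingers":-0.1,"x":0,"y":0.06,"z":0.002,"spin":0},{"fingers":-0.1,"x":0,"y":0.061,"z":0.002,"spin":0},{"fingers":-1,"x":0,"y":0.061,"z":0.002,"spin":0},{"fingers":-1,"x":0,"y":0.061,"z":0.002,"spin":0},{"fingers":-1,"x":0,"y":0.061,"z":0.002,"spin":0},{"fingers":-1,"x":0,"y":0.061,"z":0.002,"spin":0},{"fingers":-1,"x":0,"y":0.061,"z":0.002,"spin":0}]' 25
```

```text
time_s: 8.3
ee_pos: [0.6479, 0.0888, 0.1209]
eef_rot: [-1.57, -0.001, -0.308]
force: [0.5, -0.1, 2.5]
grip_width: 0.0103
```

The tab is gripped at 10.3 mm. I'll turn anticlockwise by 50.4°, which is negative spin.

```bash
python3 -m handwheel '[{"fingers":-1,"x":0,"y":0,"z":0,"spin":-3},{"fingers":-1,"x":0,"y":0,"z":0,"spin":-9},{"fingers":-1,"x":0,"y":0,"z":0,"spin":-15},{"fingers":-1,"x":0,"y":0,"z":0,"spin":-21},{"fingers":-1,"x":0,"y":0,"z":0,"spin":-27},{"fingers":-1,"x":0,"y":0,"z":0,"spin":-33},{"fingers":-1,"x":0,"y":0,"z":0,"spin":-39},{"fingers":-1,"x":0,"y":0,"z":0,"spin":-45},{"fingers":-1,"x":0,"y":0,"z":0,"spin":-49},{"fingers":-1,"x":0,"y":0,"z":0,"spin":-50.4}]' 25
python3 - <<'E'
from h import *
o=get_obs();print(o["eef_rot"],o["moment"],o["force"],o["ee_pos"])
c=cams.get_calibration("wrist");p,d=cams.camera("wrist");cv2.imwrite("pics/w5.png",p[:,:,::-1])
c2=cams.get_calibration("scene");p2,d2=cams.camera("scene");cv2.imwrite("pics/s5.png",p2[:,:,::-1])
for C,D in((c,d),(c2,d2)):
    Q=cloud(C,D);m=(Q[...,2]>.055)&(Q[...,2]<.0985)&(np.hypot(Q[...,0]-.6475,Q[...,1]-.0885)<.045);q=Q[m];print(len(q))
    m2=m&(Q[...,2]>.093);q=Q[m2];print("frame top",len(q),cv2.minAreaRect(q[:,:2].astype(np.float32)) if len(q)>5 else "")
T=cams.get_calibration("top");p3,d3=cams.camera("top");Q=cloud(T,d3);m=(Q[...,2]>.09)&(Q[...,2]<.1)&(np.hypot(Q[...,0]-.6475,Q[...,1]-.0885)<.045);print("top",m.sum())
a=cv2.resize(p,(400,300));b=cv2.resize(p2[185:335,280:480],(400,300),interpolation=cv2.INTER_CUBIC)
cv2.imwrite("pics/c5.png",np.hstack([a,b])[:,:,::-1])
E
```

```text
time_s: 9.3
ee_pos: [0.6469, 0.0887, 0.1208]
eef_rot: [-1.57, 0.002, 0.574]
force: [-8.8, -1.9, 6.1]
grip_width: 0.0101
[-1.57003863  0.00173896  0.57381589] [-0.28847476  1.4744139  -0.07505394] [-8.78880294 -1.91288613  6.1278642 ] [0.64694328 0.08872375 0.1208242 ]
836
frame top 591 ((0.6505242586135864, 0.09086108952760696), (0.008871405385434628, 0.06302414834499359), 33.01578140258789)
357
frame top 52 ((0.6476317048072815, 0.08843936026096344), (0.011643276549875736, 0.06297808140516281), 31.494821548461914)
top 0
```

View pics/c5.png

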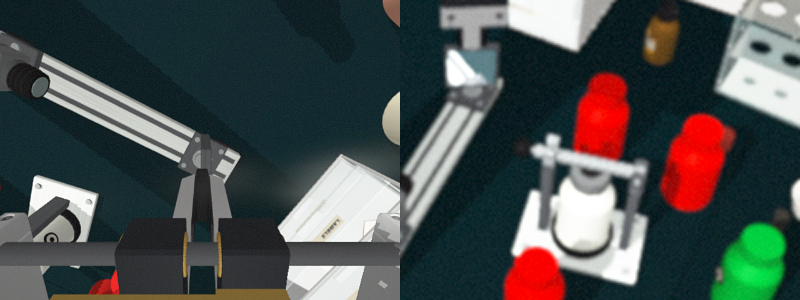

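The mirror frame fits 8.9 × 63 mm at 33.0° (0.576), so the mirror followed the jaws. The seal at about (82,378) and the lens at about (61,139) are both in the wrist picture, so I'll measure both for a final check.

```bash
python3 - <<'E'
import cv2,numpy as np
p=cv2.imread("pics/w5.png")
a=cv2.resize(p[340:415,40:140],(400,300),interpolation=cv2.INTER_CUBIC);b=cv2.resize(p[100:175,10:110],(400,300),interpolation=cv2.INTER_CUBIC)
cv2.imwrite("pics/c6.png",np.hstack([a,b]))
E
```

```text
(no output)
```

View pics/c6.png

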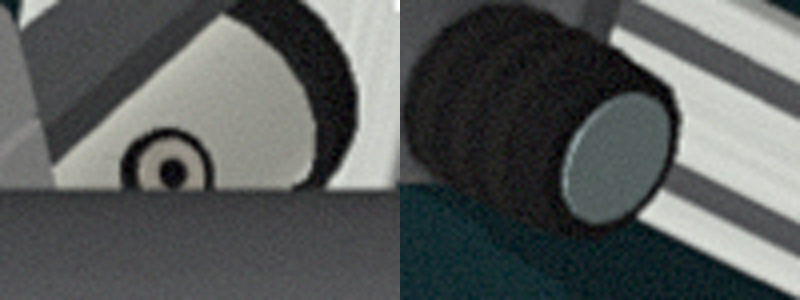

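The seal's dot is at crop (172,172) and the lens glass centre at (218,158) in the right crop.

```bash
python3 - <<'E'
from h import *
c=cams.get_calibration("wrist")
f=lambda u,v,a,b:((u+.5)/4-.5+a,(v+.5)/4-.5+b)
s=onz(c,*f(172,172,40,340),.055);L=onz(c,*f(218,158,10,100),.055);A=np.array([.6472,.0886])
print(s,L,np.linalg.norm(L[:2]-A),"rail yaw",np.arctan2(*(A-L[:2])[::-1]),"seal r",np.linalg.norm(s[:2]-[.5335,-.1125]))
for S in(s[:2],np.array([.5467,-.0874])):
  for l in(L[:2],A-.178*np.array([np.cos(.093),np.sin(.093)])):
    g=lambda v:np.arctan2(-v[1],-v[0])
    print("target yaw",(g(S-A)+g(l-A))/2)
print(get_obs()["eef_rot"][2])
E
```

```text
[ 0.54610577 -0.08622484  0.055     ] [0.47031568 0.07281927 0.055     ] 0.1775868589315688 rail yaw 0.08897938979316579 seal r 0.029142569161130474
target yaw 0.5677474336405697
target yaw 0.5697577387439867
target yaw 0.5704677999420041
target yaw 0.5724781050454212
0.571316214415563
```

Two independent measurements give target yaws of 0.568 to 0.572, and the jaws are at 0.571. I'll ease the side load slightly, let it settle, and hand in.

```bash
python3 -m handwheel '[{"fingers":-1,"x":-0.0005,"y":0,"z":0.0003,"spin":0},{"fingers":-1,"x":-0.001,"y":0,"z":0.0005,"spin":0},{"fingers":-1,"x":-0.001,"y":0,"z":0.0005,"spin":0},{"fingers":-1,"x":-0.001,"y":0,"z":0.0005,"spin":0},{"fingers":-1,"x":-0.001,"y":0,"z":0.0005,"spin":0},{"fingers":-1,"x":-0.001,"y":0,"z":0.0005,"spin":0},{"fingers":-1,"x":-0.001,"y":0,"z":0.0005,"spin":0},{"fingers":-1,"x":-0.001,"y":0,"z":0.0005,"spin":0},{"fingers":-1,"x":-0.001,"y":0,"z":0.0005,"spin":0},{"fingers":-1,"x":-0.001,"y":0,"z":0.0005,"spin":0}]' 25
python3 - <<'E'
from h import *
from station import workorder
c=cams.get_calibration("wrist");p,d=cams.camera("wrist");Q=cloud(c,d);m=(Q[...,2]>.093)&(Q[...,2]<.0985)&(np.hypot(Q[...,0]-.6475,Q[...,1]-.0885)<.045);r=cv2.minAreaRect(Q[m][:,:2].astype(np.float32));print(r,np.radians(r[2]))
o=get_obs();print(o["eef_rot"][2],o["force"],o["grip_width"])
if abs(o["eef_rot"][2]-.571)<.01: print(workorder.hand_in())
E
```

```text
time_s: 10.45
ee_pos: [0.6468, 0.0887, 0.1209]
eef_rot: [-1.571, -0.001, 0.571]
force: [-0.5, -0.3, 5.8]
grip_width: 0.0099
((0.6398695707321167, 0.10710102319717407), (0.00891546718776226, 0.024644846096634865), 33.28901290893555) 0.5810028799998206
0.571166632103572 [ 0.60413953 -1.36313929  5.4006082 ] 0.00968275419560028
the job is handed in; nothing more can be done
None
```

The hold-down arm is closed over the bottle's cap, and the mirror is held on the seal with the gripper still on the tab. I handed the job in at about 10.5 s, inside the 51 s limit, and hand-in gives no verdict.

- **Hold-down arm:** I gripped the knob and swung the arm down into the forked catch. After I let go, depth showed its top at about 132 mm all along, and the picture showed it lying in the fork. I did not check the bottle's exact position afterwards; in the later scene pictures it still stands in its ring.
- **Mirror:** I gripped the tab at about 10 mm with 25 N and turned it 50.4° anticlockwise. The jaws ended at yaw 0.571 rad. Two measurements of the seal and lens gave targets of 0.568 to 0.572.
- **Last checks:** Side load on the tab was down to about 1.5 N, with about 5 N upward. The mirror frame measured 0.576 rad when most of it was in view. The final reading of 0.581 used only part of the frame (25 of 64 mm), so it is 0.01 rad off the jaws and I trust it less.
- **Not checked:** I did not measure the bystanders again, though nothing touched them that I saw. The viewer camera's own picture was not available, so the seal's place in the mirror comes from geometry.

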